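# Turn a steel cover plate over against the flared end wall of an inspection tray

## Task

The blue face of the steel cover plate has been checked, so turn the plate over in its inspection tray without gripping it or picking it up: with the fingertips push it along the tray and on up against the tall sloping end wall until it stands leaning there with its lower edge at the foot of that wall, then reach behind and push its top edge back so that it falls over into the tray. It must end lying flat on the tray floor with the bare metal face up; leave the loupe, the ring gauge and the lacquer jar where they are.

Things in the scene. Friction and masses are not known exactly. Their poses are not given: they have to be found in the camera images.
- plate: Steel cover plate 70 (own x) x 50 (y) x 6 mm (z), about 160 g, four dark corner holes. Own +z face lacquered blue (up at the start), -z face bare metal with a small turned circle. Origin: centre of the bare face (6 mm above the floor once turned over). Its x axis starts within 0.2 rad of the tray's x. Friction about 0.2 on the polished end wall, 0.6 on the rubber floor.
- end_a (a point): Middle of the plate's 50 mm edge face at own -x (half way up the 6 mm thickness): at the start the edge away from the tall end wall, the one to push on, and later the lower edge at the foot of the wall.
- end_b (a point): Middle of the plate's opposite 50 mm edge face, at own +x: at the start the edge towards the tall end wall, which climbs the wall and becomes the top edge.
- tray: Steel tray fixed to the bench. Origin: on the bench, under the floor's centre. Rubber floor 5 mm above the bench, own x -90 to +90 mm, y -55 to +55 mm. Rims 3 mm thick, top 18 mm above the bench, at both sides and the -x end. At x = +90 mm the tall end wall rises over the full width: flat polished steel, 3 mm thick, leaning outwards (+x) at 68 degrees to the floor.
- wall_foot (a point): Middle of the line where floor and tall end wall meet, 5 mm above the bench; axes as the tray's. The plate starts 10 to 50 mm from it. Pushed on at floor level, the plate's leading edge climbs the wall; with its lower edge at the foot it leans on the wall at about 68 degrees, stays there by itself and stands about 25 mm above the lip.
- wall_lip (a point): Middle of the top of the rounded lip of the tall end wall: 46 mm above the bench and about 18 mm further along the tray's +x than wall_foot. Behind it (+x) the bench is free.
- loupe: Black eye loupe standing on the bench beside the tray, 36 mm diameter, 38 mm high. Origin: centre of its underside. Leave alone.
- ring_gauge: Brass-coloured ring gauge lying on the bench beside the tray, 52 mm outside, 30 mm inside, 18 mm high. Origin: centre of its underside. Leave alone.
- lacquer_jar: Small closed glass jar with blue cap beside the tray, 40 mm diameter, 42 mm high. Origin: centre of its underside. Leave alone.
Things that resemble listed ones, but are neither listed nor needed, are in the scene too. There is more than one size of the plate; the job needs the middle-sized. Several things look just like the tray: the one meant starts farthest to the robot's left.

How it is judged:
On the way, in this order (a step that is already met when the one before it is completed fails the run):
1. the plate stands leaning against the tall end wall, tipped up by more than 50 degrees, its lower edge within 20 mm of the foot of the wall (angle between plate's own z axis and vertical between 0.88 and 1.6 rad and x of end_a in the frame of tray above 0.07 m and height (world z) of end_a below 0.02 m and contact force between plate and tray above 0.2 N), for 0.2 s.
2. the plate has gone over: bare face up, lying in the tray (angle between plate's own z axis and vertical above 3.04 rad and height (world z) of plate below 0.016 m), for 0.1 s.
At the end, for the whole second after the job is handed in: The plate lies at rest, flat (within 5 degrees) on the floor of the tray with its bare face up and blue face down, wholly inside the tray; loupe, ring gauge and jar are within 15 mm of where they stood (all of step 2 and x of plate in the frame of tray between -0.06 and 0.06 m and y of plate in the frame of tray between -0.035 and 0.035 m and linear speed of plate below 0.02 m/s and distance of each of loupe, ring_gauge, lacquer_jar from where it was at the start of the episode below 0.015 m); the robot touches nothing.
It fails at once if the plate is lifted or carried: both its 50 mm edges are more than 17 mm above the tray floor at once (height (world z) of each of end_a, end_b above 0.022 m).
It fails at once if the plate is gripped: the middle between the finger pads lies within the plate while the fingers touch it (contact force between the fingers and plate above 0.5 N and x of the grasp point in the frame of plate between -0.034 and 0.034 m and y of the grasp point in the frame of plate between -0.024 and 0.024 m and z of the grasp point in the frame of plate between -0.001 and 0.007 m).
It fails at once if a bystander is shifted by more than 15 mm (distance of any of loupe, ring_gauge, lacquer_jar from where it was at the start of the episode above 0.015 m).
It also fails if it takes over 48 s, if anything falls off the work surface, if the arm or the gripper's body presses on something with over 40 N, if the wrist force passes 120 N, or if a joint passes its speed limit or range.

## Robot

A 7-joint arm with a two-finger parallel gripper is mounted at the origin on the work surface. World frame = base frame: x ahead of the robot, y to its left, z up, the work surface at z = 0. Lengths are in m, angles in rad, forces in N, time in s.
With the tool pointing down it reaches from about 0.425 to 0.95 m from the base axis. Payload 4.7 kg.
Tool frame: the origin (TCP) lies at the very end of the fingers, on their centre line; the grasp point (between the pads) lies robot.pinch_z behind it (robot.pinch_z is the distance from the TCP to the grasp point, in m); z points along the fingers, y is the line along which they close (so a half turn about z gives the same grasp; the last joint's range is limited). The gripper opens to 87 mm and grips with 3 to 60 N. Pads are 19 mm wide; open, the fingers measure 117 mm over their backs; the gripper's body (75 mm by 190 mm) begins 51 mm behind the grasp point.
Start: joints at [-1.297, 0.469, -0.049, 1.532, 0.024, 1.141, -0.082], TCP at [0.201, 0.644, 0.223] pointing down, gripper open.
Joint ranges: [-2.59, 2.59], [-0.33, 1.99], [-1.39, 1.29], [0.1, 2.45], [-1.04, 4.18], [0.21, 1.99], [-2.66, 2.66]. Speed limits (rad/s): [2.57, 2.57, 3.14, 3.14, 3.14, 3.14, 3.14].

## Interface

Orientations are given as a 3x3 rotation matrix whose columns are the frame's x, y, z axes.
In Python, from rig import robot gives the robot as it stands.
- The arm moves only by the shell command python3 -m creep 'ROWS'. ROWS is JSON, a list of rows, each an object with "translation": the shift along the tool's x, y, z scaled (see below), a list of three; "twist": the turn about the tool's z scaled (see below); "jaw": the closure, from -1 (fully open) to 1 (shut). In form: [{"translation": [x, y, z], "twist": twist, "jaw": jaw}, ...]. A call has 1 to 8 rows; each row is the pose to reach, as a shift and turn from the pose commanded when the call began, along the tool's axes at that moment, turning the shorter way round; what a row does not reach only later rows make up. The controller multiplies each number of a shift by 250 mm and each number of a turn by pi rad. A row lasts 1/12 s, in which the tool goes at most 41.7 mm and 7.16 degrees, less where a joint would pass 70% of its speed; a pose out of reach is approached as far as the arm can. A call with a number of a shift or a turn outside -1 to 1 is refused whole. A call with a gripper value outside its range is refused whole. The fingers move at their own pace and stop on an object; the grip force is fixed at half the most. Time passes only in rows, so rows that repeat a pose let the fingers close. It gives the time, the measured TCP pose, the force, the opening and the grip force at its end, in the units of the state.
- robot.get_obs(): the state, without advancing time (a new reading comes with each control period).
- robot.snapshot(name): name is "scene" or "top" or "wrist"; returns a dict with "color" (420x560x3 uint8, blue, green, red), "depth" (420x560 float32, m along the optical axis (not along the pixel's ray), 0 where there is no reading), "vfov" (degrees; the focal length in pixels is half the picture's height over the tangent of half this angle, whatever the lens; pixels are square), "cx", "cy" (the principal point, pixels), "D" ([k1, k2, p1, p2, k3] as OpenCV has them; the pictures are not rectified), "rvec" (rotation vector, rad) and "tvec" (3), from world to camera coordinates, as OpenCV has them. Camera axes: x right, y down, z forward; pixel columns grow to the right and rows downward; lengths in m; the calibration is good to about 2 mm. A picture is of the moment at which its call begins.
- robot.finish_job(): hands the job in; it is judged then, once.
The state is a dict: "clock": time; "qpos": joint angles; "dq": joint speeds; "joint_torque": joint torques, N m; "position": TCP position; "tool_rot": TCP orientation; "ft_force": force on the tool from outside, world axes, zero at the start; "wrist_torque": the same for the moment, N m; "width": finger opening in m; "gripper_force": force on a finger pad.
Only numpy, scipy, OpenCV 4.12 (cv2) and the standard library are available. Lean on these libraries where they do the work, as an engineer would, in place of code of your own. Each camera call takes 0.05 s, during which the arm holds its last target. There are 200 camera calls.

## Working session

There is one attempt and no reset: what is moved stays moved. The work goes in short steps, Python scripts to look and compute and a shell command to move; the robot and the scene stay as the last step left them, time stands still between calls to the robot, and variables do not carry over. Pictures are saved under pics/ and viewed, at most 10 in all, crops included, and the job is handed in when it is done.

```bash
mkdir -p pics; ls
cat > h.py <<'E'
import numpy as np, cv2
from rig import robot
def snap(n,f):
    s=robot.snapshot(n); cv2.imwrite('pics/'+f+'.png',s['color']); np.savez('/tmp/'+f+'.npz',**s); return s
def load(f): return dict(np.load('/tmp/'+f+'.npz'))
def px(s,u,v,z=None):
    """pixel -> world; z given: intersect plane, else depth"""
    f=210/np.tan(np.radians(float(s['vfov']))/2)
    K=np.array([[f,0,float(s['cx'])],[0,f,float(s['cy'])],[0,0,1]])
    p=cv2.undistortPoints(np.array([[[u,v]]],float),K,s['D'])[0,0]
    R=cv2.Rodrigues(s['rvec'])[0]; t=s['tvec'].ravel(); r=R.T@np.array([p[0],p[1],1]); c=-R.T@t
    k=(z-c[2])/r[2] if z is not None else float(s['depth'][int(round(v)),int(round(u))])
    return c+k*r
E
python3 - <<'E'
from h import *
snap('top','top0'); snap('scene','scene0')
o=robot.get_obs(); print(o['position'],o['tool_rot'],o['clock'],robot.pinch_z,o['width'])
E
```

```text
pics
[0.20114039 0.64378573 0.22163447] [[-9.54503846e-01  2.98198284e-01 -4.36389222e-04]
 [ 2.98198593e-01  9.54502398e-01 -1.66449390e-03]
 [-7.98146671e-05 -1.71889649e-03 -9.99998520e-01]] 0.1 0.0187 0.0870824389475805
```

View pics/top0.png

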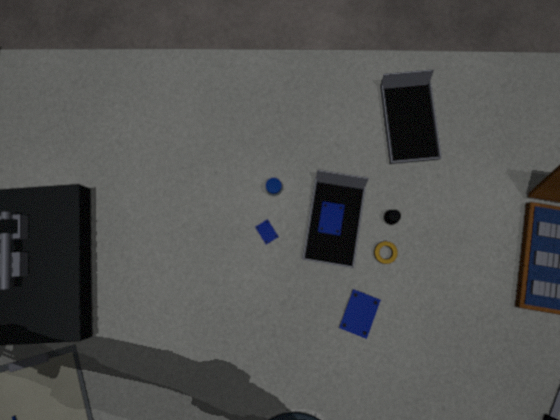

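View pics/scene0.png

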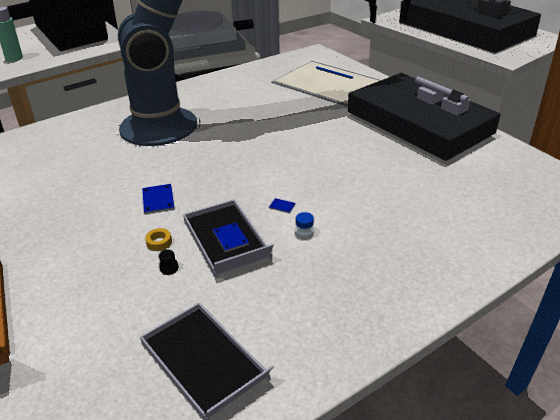

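The top view shows the job tray at about (338,218), with its tall wall at the far end (342,180) and the blue plate inside it at (331,218). The jar is at (274,186), the loupe at (392,216) and the ring at (386,252). The decoy tray is at (410,120), with decoy plates at (266,231) and (360,313).

Run:
```python
from h import *
s=load('top0')
for n,u,v,z in [('trayNL',306,258,.018),('trayNR',353,265,.018),('footL',317,184,.005),('footR',363,189,.005),('lipL',318,171,.046),('lipR',367,178,.046),('p1',323,202,.011),('p2',345,204,.011),('p3',340,236,.011),('p4',318,232,.011),('jar',274,186,.04),('loupe',392,216,.038),('ring',386,252,.018),('tray2',410,120,.005),('base',290,416,0)]:
    print(n,px(s,u,v,z).round(4),px(s,u,v).round(4))
c=cv2.resize(s['color'][155:280,255:415],None,fx=5,fy=5,interpolation=cv2.INTER_CUBIC); c=cv2.convertScaleAbs(c,alpha=1.5,beta=20); cv2.imwrite('pics/crop0.png',c[:600])
```

```text
trayNL [ 0.4423 -0.0201  0.018 ] [ 0.4423 -0.0201  0.0183]
trayNR [ 0.4284 -0.1254  0.018 ] [ 0.4284 -0.125   0.0207]
footL [ 0.6135 -0.0445  0.005 ] [ 0.6136 -0.0445  0.0045]
footR [ 0.6032 -0.1509  0.005 ] [ 0.6012 -0.1488  0.0171]
lipL [ 0.6356 -0.044   0.046 ] [ 0.6364 -0.0442  0.0426]
lipR [ 0.6212 -0.1531  0.046 ] [ 0.6205 -0.1525  0.0492]
p1 [ 0.5707 -0.0581  0.011 ] [ 0.5706 -0.058   0.0122]
p2 [ 0.5668 -0.1085  0.011 ] [ 0.5672 -0.1088  0.0084]
p3 [ 0.4933 -0.0971  0.011 ] [ 0.4934 -0.0973  0.0094]
p4 [ 0.5017 -0.0471  0.011 ] [ 0.502  -0.0474  0.0058]
jar [0.6014 0.0539 0.04  ] [0.6001 0.0537 0.0475]
loupe [ 0.5377 -0.2092  0.038 ] [ 0.5378 -0.2094  0.0371]
ring [ 0.4585 -0.1994  0.018 ] [ 0.4591 -0.2039 -0.0031]
tray2 [ 0.7697 -0.2627  0.005 ] [ 0.7692 -0.2623  0.0064]
base [0.0951 0.0108 0.    ] [0.099  0.0109 0.0118]
```

View pics/crop0.png

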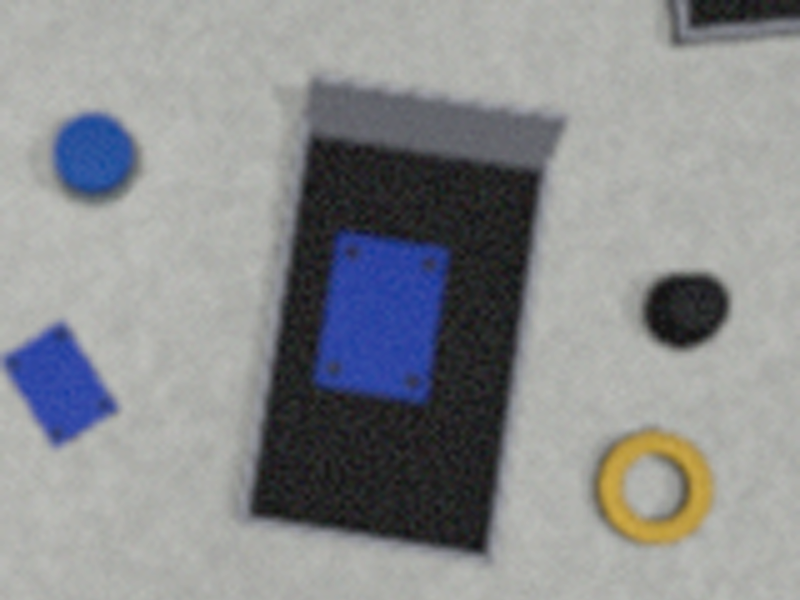

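The crop gives clean corners. The floor is (312,137), (543,168), (490,550), (250,515), and the plate is (340,232), (450,246), (430,404), (316,386). The plate is nearly aligned with the tray.

```bash
cat >> h.py <<'E'
def cr(s,u,v,z): return px(s,255+(u+.5)/5-.5,155+(v+.5)/5-.5,z)
def rel(P,yaw=None):
    """shift numbers (tool axes, scaled) to world TCP P, and twist so tool x = -tray x"""
    o=robot.get_obs(); R=np.array(o['tool_rot']); d=R.T@(np.array(P)-o['position'])
    print('shift',(d/.25).round(4))
    if yaw is not None:
        a=np.arctan2(-R[1,0],-R[0,0]); print('twist',-((yaw-a+np.pi)%(2*np.pi)-np.pi)/np.pi)
E
python3 - <<'E'
from h import *
s=load('top0')
F=[cr(s,u,v,.005) for u,v in [(312,137),(543,168)]]; N=[cr(s,u,v,.018) for u,v in [(250,515),(490,550)]]
L=[cr(s,u,v,.046) for u,v in [(314,77),(565,119)]]
P=[cr(s,u,v,.011) for u,v in [(340,232),(450,246),(430,404),(316,386)]]
f=(F[0]+F[1])/2; n=(N[0]+N[1])/2;l=(L[0]+L[1])/2
d=f-n; print('foot',f,'near',n,'lip',l,'yaw',np.arctan2(d[1],d[0]), 'widths',np.linalg.norm(F[0]-F[1]))
e=F[0]-F[1];print('yaw2',np.arctan2(-e[0],e[1]))
c=sum(P)/4;x=(P[0]+P[1]-P[2]-P[3])/2; print('plate',c,np.linalg.norm(x),'yaw',np.arctan2(x[1],x[0]),'end_a',c-x/2)
y=np.arctan2(d[1],d[0]);R=np.array([[np.cos(y),-np.sin(y)],[np.sin(y),np.cos(y)]]);print('plate rel foot',R.T@(c-f)[:2])
A=c-x/2*1.0; u=x/np.linalg.norm(x); T=A-u*.022; T[2]=.08; print(T); rel(T,np.arctan2(x[1],x[0])); rel([.5,.3,.2])
E
```

```text
foot [ 0.61167014 -0.09790015  0.005     ] near [ 0.43620449 -0.07072474  0.018     ] lip [ 0.6290868  -0.09852241  0.046     ] yaw -0.1536552003556329 widths 0.10766340145155498
yaw2 -0.12239422077621678
plate [ 0.5342815  -0.07746655  0.011     ] 0.07241625471410498 yaw -0.13640306611693379 end_a [ 0.49840969 -0.07254296  0.011     ]
plate rel foot [-0.07960426  0.00834842]
[ 0.47661404 -0.06955139  0.08      ]
shift [-1.9026 -2.394   0.5708]
twist -0.05296732544665592
shift [-1.5511 -0.956   0.0883]
```

```bash
python3 -m creep '[{"translation":[-0.95,-0.5,0],"twist":0,"jaw":0.45},{"translation":[-0.95,-0.5,0],"twist":0,"jaw":0.45},{"translation":[-0.95,-0.5,0],"twist":0,"jaw":0.45},{"translation":[-0.95,-0.5,0],"twist":0,"jaw":0.45},{"translation":[-0.95,-0.5,0],"twist":0,"jaw":0.45},{"translation":[-0.95,-0.5,0],"twist":0,"jaw":0.45},{"translation":[-0.95,-0.5,0],"twist":0,"jaw":0.45},{"translation":[-0.95,-0.5,0],"twist":0,"jaw":0.45}]'
python3 - <<'E'
from h import *
rel([0.4766,-.0696,.08],-.137)
E
```

```text
clock: 0.77
position: [0.3959, 0.4485, 0.2223]
tool_rot: [[-0.951, 0.308, 0.002], [0.308, 0.951, -0.003], [-0.003, -0.002, -1.0]]
ft_force: [-0.3, -1.0, -0.4]
width: 0.0419
gripper_force: 0.0
shift [-0.9434 -1.8711  0.5763]
twist -0.05602438430434995
```

```bash
python3 -m creep '[{"translation":[-0.5,-0.95,0],"twist":0,"jaw":0.45},{"translation":[-0.5,-0.95,0],"twist":0,"jaw":0.45},{"translation":[-0.5,-0.95,0],"twist":0,"jaw":0.45},{"translation":[-0.5,-0.95,0],"twist":0,"jaw":0.45},{"translation":[-0.5,-0.95,0],"twist":0,"jaw":0.45},{"translation":[-0.5,-0.95,0],"twist":0,"jaw":0.45},{"translation":[-0.5,-0.95,0],"twist":0,"jaw":0.45},{"translation":[-0.5,-0.95,0],"twist":0,"jaw":0.45}]'
python3 - <<'E'
from h import *
rel([0.4766,-.0696,.08],-.137)
E
```

```text
clock: 1.43
position: [0.4396, 0.1856, 0.2225]
tool_rot: [[-0.952, 0.305, -0.0], [0.305, 0.952, -0.001], [-0.0, -0.001, -1.0]]
ft_force: [-0.1, 0.2, -0.0]
width: 0.0237
gripper_force: 0.0
shift [-0.4522 -0.9262  0.5713]
twist -0.05508542189116906
```

```bash
python3 -m creep '[{"translation":[-0.452,-0.926,0.2],"twist":-0.055,"jaw":0.45},{"translation":[-0.452,-0.926,0.2],"twist":-0.055,"jaw":0.45},{"translation":[-0.452,-0.926,0.2],"twist":-0.055,"jaw":0.45},{"translation":[-0.452,-0.926,0.2],"twist":-0.055,"jaw":0.45},{"translation":[-0.452,-0.926,0.2],"twist":-0.055,"jaw":0.45},{"translation":[-0.452,-0.926,0.57],"twist":-0.055,"jaw":0.45},{"translation":[-0.452,-0.926,0.57],"twist":-0.055,"jaw":0.45},{"translation":[-0.452,-0.926,0.57],"twist":-0.055,"jaw":0.45}]'
python3 - <<'E'
from h import *
rel([0.4766,-.0696,.012],-.137)
snap('wrist','w1')
E
```

```text
clock: 2.1
position: [0.4783, -0.0642, 0.0784]
tool_rot: [[-0.992, 0.129, 0.001], [0.129, 0.992, 0.001], [-0.0, 0.001, -1.0]]
ft_force: [0.8, 0.6, -0.3]
width: 0.024
gripper_force: 0.0
shift [ 0.0041 -0.0225  0.2656]
twist 0.002567105706472585
```

View pics/w1.png

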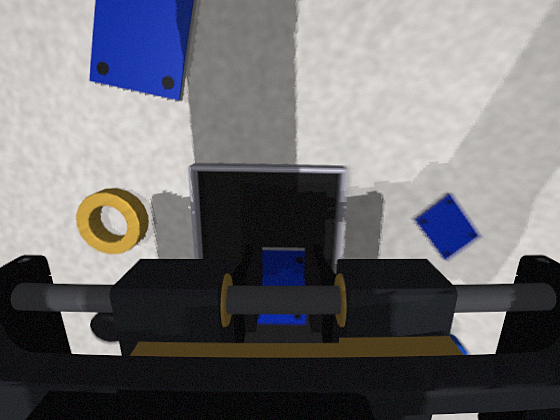

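The wrist view shows the plate's near edge between the fingers at row 248, columns 263 to 306. The tray's near rim is at row 167, columns 192 to 345.

Run:
```python
from h import *
s=load('w1')
for u,v,z in [(264,248,.011),(285,248,.011),(305,249,.011),(195,167,.018),(343,168,.018)]: print(px(s,u,v,z).round(4),px(s,u,v).round(4))
```

```text
[ 0.4965 -0.0806  0.011 ] [ 0.4989 -0.0813  0.0052]
[ 0.4987 -0.064   0.011 ] [ 0.5015 -0.0643  0.0043]
[ 0.5016 -0.0483  0.011 ] [ 0.4709 -0.0496  0.0796]
[ 0.4249 -0.1197  0.018 ] [ 0.4249 -0.1196  0.0183]
[ 0.4394 -0.0145  0.018 ] [ 0.4396 -0.0144  0.0171]
```

```bash
python3 -m creep '[{"translation":[0.004,-0.022,0.15],"twist":0,"jaw":0.45},{"translation":[0.004,-0.022,0.25],"twist":0,"jaw":0.45},{"translation":[0.004,-0.022,0.27],"twist":0,"jaw":0.45},{"translation":[0.004,-0.022,0.286],"twist":0,"jaw":0.45},{"translation":[0.004,-0.022,0.286],"twist":0,"jaw":0.45},{"translation":[0.004,-0.022,0.286],"twist":0,"jaw":0.45}]'
```

```text
clock: 2.65
position: [0.4776, -0.0689, 0.0097]
tool_rot: [[-0.992, 0.128, 0.002], [0.128, 0.992, 0.0], [-0.002, 0.001, -1.0]]
ft_force: [0.9, 0.0, 0.5]
width: 0.024
gripper_force: 0.0
```

```bash
python3 -m creep '[{"translation":[0,0,0.005],"twist":0,"jaw":0.45},{"translation":[0,0,0.010],"twist":0,"jaw":0.45},{"translation":[0,0,0.012],"twist":0,"jaw":0.45},{"translation":[0,0,0.012],"twist":0,"jaw":0.45}]'
```

```text
clock: 2.98
position: [0.4766, -0.0697, 0.006]
tool_rot: [[-0.992, 0.13, 0.001], [0.13, 0.992, 0.0], [-0.001, 0.0, -1.0]]
ft_force: [0.2, -0.6, 0.3]
width: 0.0239
gripper_force: 0.0
```

```bash
python3 -m creep '[{"translation":[-0.03,0,0],"twist":0,"jaw":0.45},{"translation":[-0.06,0,0],"twist":0,"jaw":0.45},{"translation":[-0.09,0,0],"twist":0,"jaw":0.45},{"translation":[-0.12,0,0],"twist":0,"jaw":0.45},{"translation":[-0.15,0,0],"twist":0,"jaw":0.45},{"translation":[-0.18,0,0],"twist":0,"jaw":0.45},{"translation":[-0.20,0,0],"twist":0,"jaw":0.45},{"translation":[-0.22,0,0],"twist":0,"jaw":0.45}]'
python3 - <<'E'
from h import *
s=snap('scene','s2')
rel([0.6117,-.0979,.0065],-.137)
cv2.imwrite('pics/s2c.png',cv2.resize(s['color'][180:300,130:330],None,fx=4,fy=4,interpolation=cv2.INTER_CUBIC))
E
```

```text
clock: 3.65
position: [0.5308, -0.0769, 0.0054]
tool_rot: [[-0.992, 0.13, -0.002], [0.13, 0.992, 0.0], [0.002, 0.0, -1.0]]
ft_force: [-4.3, 0.5, 6.0]
width: 0.0238
gripper_force: 3.0
shift [-0.3259 -0.0412 -0.0034]
twist 0.0022209568268339473
```

View pics/s2c.png

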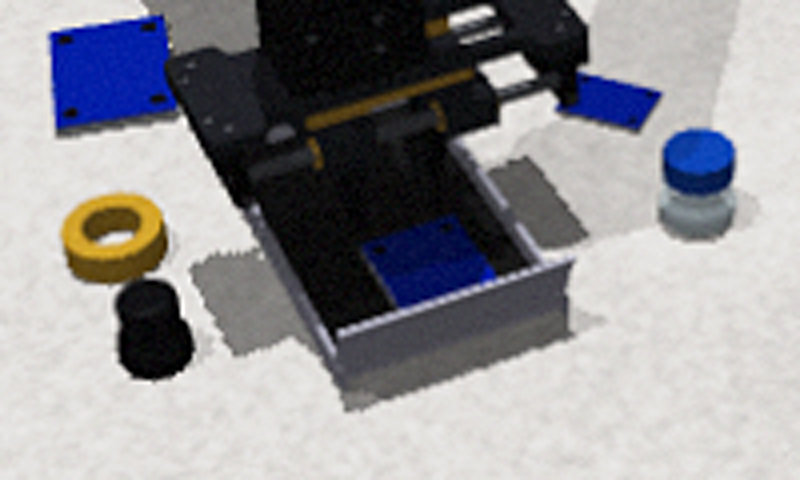

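The crop shows the plate lying straight at about (430,265), with its leading edge just short of the wall. Everything else is undisturbed. The fingertips touch the floor lightly, so I'll raise them slightly and go on.

```bash
python3 -m creep '[{"translation":[-0.02,0,-0.003],"twist":0,"jaw":0.45},{"translation":[-0.05,0,-0.003],"twist":0,"jaw":0.45},{"translation":[-0.075,0,-0.003],"twist":0,"jaw":0.45},{"translation":[-0.10,0,-0.003],"twist":0,"jaw":0.45},{"translation":[-0.125,0,-0.003],"twist":0,"jaw":0.45},{"translation":[-0.15,0,-0.003],"twist":0,"jaw":0.45},{"translation":[-0.175,0,-0.003],"twist":0,"jaw":0.45},{"translation":[-0.20,0,-0.003],"twist":0,"jaw":0.45}]'
python3 - <<'E'
from h import *
s=snap('scene','s3')
rel([0.6117,-.0979,.0065],-.137)
cv2.imwrite('pics/s3c.png',cv2.resize(s['color'][180:300,130:330],None,fx=4,fy=4,interpolation=cv2.INTER_CUBIC))
E
```

```text
clock: 4.37
position: [0.5814, -0.0835, 0.0064]
tool_rot: [[-0.992, 0.13, 0.001], [0.13, 0.992, -0.0], [-0.001, 0.0, -1.0]]
ft_force: [-1.1, 0.3, -0.5]
width: 0.0241
gripper_force: 0.5
shift [-0.1214 -0.0415  0.0005]
twist 0.002275787659047747
```

View pics/s3c.png

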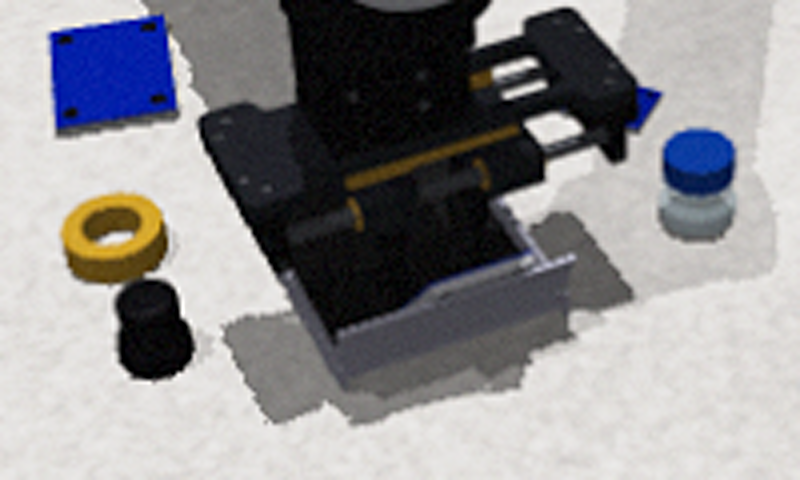

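The plate's leading edge has climbed over the lip, and its top edge runs from about (420,295) to (530,258). I'll continue gently until the force rises at the foot.

```bash
python3 -m creep '[{"translation":[-0.02,0,0],"twist":0,"jaw":0.45},{"translation":[-0.035,0,0],"twist":0,"jaw":0.45},{"translation":[-0.05,0,0],"twist":0,"jaw":0.45},{"translation":[-0.05,0,0],"twist":0,"jaw":0.45}]';python3 -m creep '[{"translation":[-0.006,0,0],"twist":0,"jaw":0.45},{"translation":[-0.012,0,0],"twist":0,"jaw":0.45},{"translation":[-0.012,0,0],"twist":0,"jaw":0.45}]'
```

```text
clock: 4.75
position: [0.5938, -0.0851, 0.0063]
tool_rot: [[-0.992, 0.13, 0.001], [0.13, 0.992, -0.0], [-0.001, -0.0, -1.0]]
ft_force: [0.5, 0.2, -0.1]
width: 0.024
gripper_force: 0.1
clock: 5.0
position: [0.5959, -0.0854, 0.0063]
tool_rot: [[-0.992, 0.13, 0.0], [0.13, 0.992, 0.0], [-0.0, 0.0, -1.0]]
ft_force: [-0.4, 0.6, -0.2]
width: 0.0241
gripper_force: 0.3
```

```bash
python3 -m creep '[{"translation":[-0.005,0,0],"twist":0,"jaw":0.45},{"translation":[-0.010,0,0],"twist":0,"jaw":0.45},{"translation":[-0.010,0,0],"twist":0,"jaw":0.45}]';python3 -m creep '[{"translation":[-0.004,0,0],"twist":0,"jaw":0.45},{"translation":[-0.004,0,0],"twist":0,"jaw":0.45}]'
python3 - <<'E'
from h import *
s=snap('scene','s4')
cv2.imwrite('pics/s4c.png',cv2.resize(s['color'][180:300,130:330],None,fx=4,fy=4,interpolation=cv2.INTER_CUBIC))
E
```

```text
clock: 5.25
position: [0.5983, -0.0856, 0.0062]
tool_rot: [[-0.992, 0.13, -0.0], [0.13, 0.992, 0.0], [0.0, 0.0, -1.0]]
ft_force: [-0.5, -0.0, -0.5]
width: 0.0236
gripper_force: 0.5
clock: 5.42
position: [0.5985, -0.0857, 0.0061]
tool_rot: [[-0.992, 0.13, -0.002], [0.13, 0.992, 0.0], [0.002, 0.0, -1.0]]
ft_force: [-2.2, 0.9, 1.2]
width: 0.0239
gripper_force: 1.3
```

View pics/s4c.png

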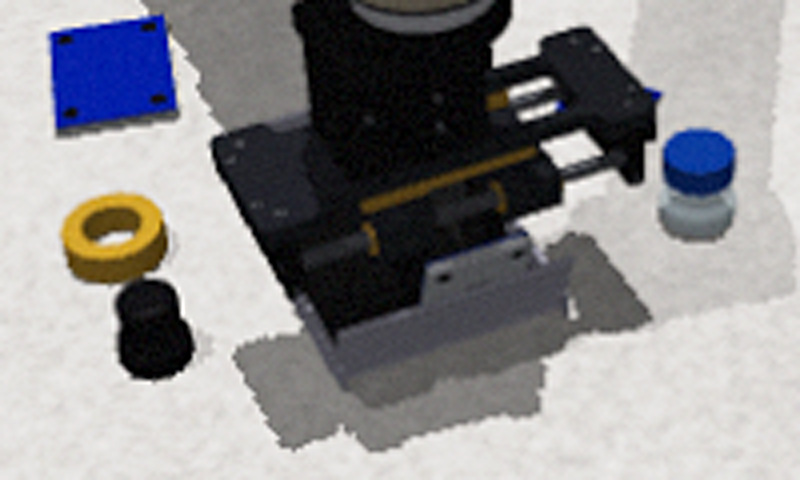

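The plate now stands leaning on the wall: its bare back and two holes show above the lip at (440,278) and (518,252), and the contact force has just risen. I'll back off, lift, and check from above.

```bash
python3 -m creep '[{"translation":[0.04,0,0],"twist":0,"jaw":0.45},{"translation":[0.12,0,0],"twist":0,"jaw":0.45},{"translation":[0.16,0,-0.02],"twist":0,"jaw":0.45},{"translation":[0.16,0,-0.18],"twist":0,"jaw":0.45},{"translation":[0.16,0,-0.34],"twist":0,"jaw":0.45},{"translation":[0.16,0,-0.5],"twist":0,"jaw":0.45},{"translation":[0.16,0,-0.5],"twist":0,"jaw":0.45}]'
python3 - <<'E'
from h import *
s=snap('scene','s5')
im=np.hstack([cv2.resize(s['color'][180:300,150:330],(720,480),interpolation=cv2.INTER_CUBIC)])
cv2.imwrite('pics/s5c.png',im)
E
```

```text
clock: 6.05
position: [0.5649, -0.0818, 0.1397]
tool_rot: [[-0.991, 0.13, 0.016], [0.13, 0.991, -0.001], [-0.016, 0.001, -1.0]]
ft_force: [0.9, 0.3, 1.2]
width: 0.0237
gripper_force: 0.0
```

View pics/s5c.png

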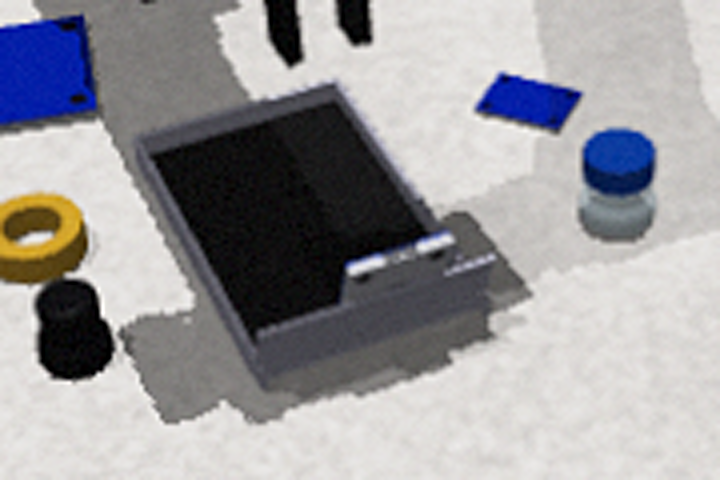

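The plate stands by itself against the wall, top edge from about (350,265) to (450,243). Next I'll go over it and down behind it.

```bash
python3 -m creep '[{"translation":[-0.15,0,0],"twist":0,"jaw":0.45},{"translation":[-0.30,0,0],"twist":0,"jaw":0.45},{"translation":[-0.43,0,0],"twist":0,"jaw":0.45},{"translation":[-0.43,0,0],"twist":0,"jaw":0.45},{"translation":[-0.43,0,0.12],"twist":0,"jaw":0.45},{"translation":[-0.43,0,0.24],"twist":0,"jaw":0.45},{"translation":[-0.43,0,0.32],"twist":0,"jaw":0.45},{"translation":[-0.43,0,0.32],"twist":0,"jaw":0.45}]'; python3 -m creep '[{"translation":[0,0,0],"twist":0,"jaw":0.45}]'
python3 - <<'E'
from h import *
rel([0.645,-.0915,.057],-.137)
E
```

```text
clock: 6.77
position: [0.6614, -0.0937, 0.0455]
tool_rot: [[-0.992, 0.13, -0.011], [0.13, 0.992, 0.001], [0.011, -0.0, -1.0]]
ft_force: [-1.4, -1.4, -0.1]
width: 0.0238
gripper_force: 0.0
clock: 6.85
position: [0.6646, -0.0944, 0.0498]
tool_rot: [[-0.992, 0.13, -0.003], [0.13, 0.992, 0.0], [0.003, -0.0, -1.0]]
ft_force: [0.7, 0.8, -0.1]
width: 0.0238
gripper_force: 0.0
shift [ 0.0795  0.0015 -0.0285]
twist 0.002193248331433041
```

```bash
python3 -m creep '[{"translation":[0,0,-0.03],"twist":0,"jaw":0.45},{"translation":[0,0,-0.03],"twist":0,"jaw":0.45},{"translation":[0.03,0,-0.03],"twist":0,"jaw":0.45},{"translation":[0.05,0,-0.03],"twist":0,"jaw":0.45},{"translation":[0.07,0,-0.03],"twist":0,"jaw":0.45},{"translation":[0.09,0,-0.03],"twist":0,"jaw":0.45},{"translation":[0.11,0,-0.03],"twist":0,"jaw":0.45},{"translation":[0.11,0,-0.03],"twist":0,"jaw":0.45}]'
python3 - <<'E'
from h import *
s=snap('scene','s6')
cv2.imwrite('pics/s6c.png',cv2.resize(s['color'][180:300,150:330],(720,480),interpolation=cv2.INTER_CUBIC))
E
```

```text
clock: 7.52
position: [0.6375, -0.0908, 0.0587]
tool_rot: [[-0.992, 0.13, -0.001], [0.13, 0.992, 0.0], [0.001, 0.0, -1.0]]
ft_force: [-0.2, 0.2, -0.0]
width: 0.0241
gripper_force: 0.0
```

View pics/s6c.png

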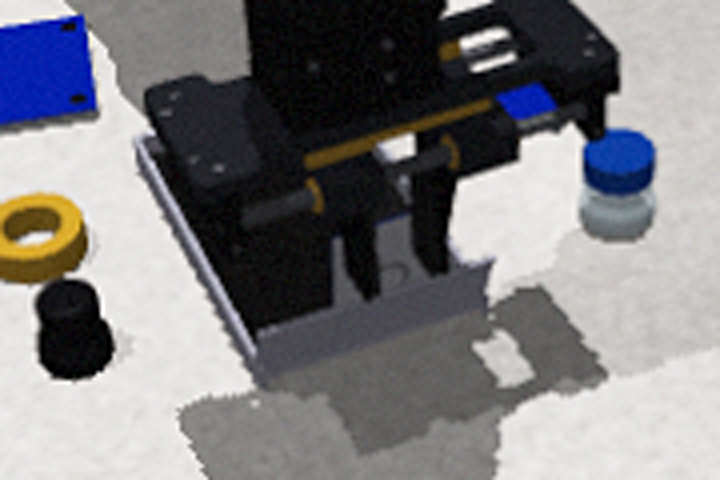

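The fingers sit behind the plate at about (370,290) and (435,265). The plate is tipping up, with the turned circle visible at (398,272). I'll keep pushing.

```bash
python3 -m creep '[{"translation":[0.02,0,0],"twist":0,"jaw":0.45},{"translation":[0.04,0,0],"twist":0,"jaw":0.45},{"translation":[0.06,0,0],"twist":0,"jaw":0.45},{"translation":[0.08,0,0],"twist":0,"jaw":0.45},{"translation":[0.10,0,0],"twist":0,"jaw":0.45},{"translation":[0.12,0,0],"twist":0,"jaw":0.45},{"translation":[0.13,0,0],"twist":0,"jaw":0.45},{"translation":[0.13,0,0],"twist":0,"jaw":0.45}]'; python3 -m creep '[{"translation":[0,0,-0.15],"twist":0,"jaw":0.45},{"translation":[0,0,-0.3],"twist":0,"jaw":0.45},{"translation":[-0.1,0,-0.45],"twist":0,"jaw":0.45},{"translation":[-0.2,0,-0.5],"twist":0,"jaw":0.45},{"translation":[-0.2,0,-0.5],"twist":0,"jaw":0.45}]'
python3 - <<'E'
from h import *
s=snap('scene','s7');t=snap('top','t7')
a=cv2.resize(s['color'][180:300,150:330],(600,400),interpolation=cv2.INTER_CUBIC)
b=cv2.resize(t['color'][160:280,290:380],(200,267))
a=np.hstack([a,np.vstack([b,np.zeros((133,200,3),np.uint8)])])
cv2.imwrite('pics/s7c.png',a)
E
```

```text
clock: 8.23
position: [0.6059, -0.0867, 0.0588]
tool_rot: [[-0.992, 0.13, -0.001], [0.13, 0.992, 0.0], [0.001, 0.0, -1.0]]
ft_force: [-0.2, -0.4, -0.2]
width: 0.0237
gripper_force: 0.0
clock: 8.65
position: [0.6633, -0.094, 0.1895]
tool_rot: [[-0.992, 0.129, 0.014], [0.129, 0.992, -0.002], [-0.014, 0.0, -1.0]]
ft_force: [0.6, 0.2, -0.2]
width: 0.0241
gripper_force: 0.0
```

View pics/s7c.png

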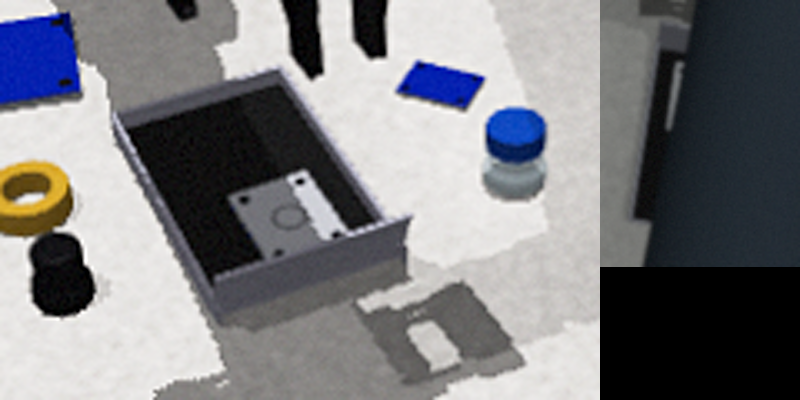

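The plate lies flat with its bare face up, and the circle is at (290,217). I'll check where it sits in the tray.

Run:
```python
from h import *
s=load('s7'); f=lambda u,v,z:px(s,150+(u+.5)/3.333-.5,180+(v+.5)/3.333-.5,z)
t=np.array([.6117,-.0979]); y=-.137; R=np.array([[np.cos(y),-np.sin(y)],[np.sin(y),np.cos(y)]])
for n,u,v,z in [('circ',290,217,.011),('far corner',228,193,.011),('far corner2',306,170,.011),('rimfar',116,122,.018),('rimfar2',283,72,.018),('lip1',218,283,.046),('lip2',409,219,.046)]:
    p=f(u,v,z); print(n,p.round(4),(R.T@(p[:2]-t)+[.09,0]).round(4))
```

```text
circ [ 0.5671 -0.0794  0.011 ] [0.0433 0.0122]
far corner [ 0.5268 -0.0987  0.011 ] [ 0.0061 -0.0124]
far corner2 [ 0.5353 -0.0495  0.011 ] [0.0077 0.0375]
rimfar [ 0.4336 -0.1266  0.018 ] [-0.0825 -0.0528]
rimfar2 [ 0.449  -0.0147  0.018 ] [-0.0826  0.0602]
lip1 [ 0.6273 -0.1567  0.046 ] [ 0.1134 -0.0561]
lip2 [ 0.6429 -0.0446  0.046 ] [0.1136 0.057 ]
```

```bash
python3 -c "
from rig import robot
print(robot.finish_job())"
```

```text
the job is handed in; nothing more can be done
None
```

I turned the plate over with fingertip pushes only. It lies flat on the tray floor with the bare face up, roughly 40 mm along x and 10 mm along y from the tray's centre. The last picture shows the loupe, ring gauge and jar where they stood. I handed the job in at about 9 s on the robot's clock; no verdict came back.

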